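# Seal the lid of a sweet tub along its edge

### The job

Seal the taller tub of sweets, the one whose lid studs still stand up: with a fingertip, follow the edge of its lid from the pull tab, along the long side and round the corner, gently pressing each of the six studs all the way down, one after another in that order. Do not pick up or shove the tub, do not pick up anything else, and leave the tin on the lid, the sealed tub and everything else where they are.

Things in the scene. Friction and masses are not known exactly. Their poses are not given: they have to be found in the camera images.
- tub: the tub to be sealed: clear box of wrapped sweets, 140 (its x) x 200 (its y) x 80 mm high with a grey lid rim 24 mm wide whose top is 80 mm up; loose, about 1 kg, standing on the counter. Origin: centre of its underside; z up. The lid's clear middle panel is 4 mm lower than the rim. Six white studs stand in the rim: four in the long edge on its -x side, then round the corner two in the short edge on its -y side. The lid is damaged by more than 40 N.
- tab (a point): centre of the grey pull tab (24 x 24 x 4 mm) that sticks out at the tub's -x, +y corner, level with the rim: the end where stud 1 is
- stud1_top (a point): centre of the flat top of stud 1 (counted from the tab), a white disc 22 mm across at x -58, y 66 mm in the tub's frame; standing up its top is 8.5 mm above the rim (88.5 mm above the counter), pressed flat 1.5 mm above it; the point moves with the stud
- stud2_top (a point): centre of the flat top of stud 2 (counted from the tab), a white disc 22 mm across at x -58, y 22 mm in the tub's frame; standing up its top is 8.5 mm above the rim (88.5 mm above the counter), pressed flat 1.5 mm above it; the point moves with the stud
- stud3_top (a point): centre of the flat top of stud 3 (counted from the tab), a white disc 22 mm across at x -58, y -22 mm in the tub's frame; standing up its top is 8.5 mm above the rim (88.5 mm above the counter), pressed flat 1.5 mm above it; the point moves with the stud
- stud4_top (a point): centre of the flat top of stud 4 (counted from the tab), a white disc 22 mm across at x -58, y -66 mm in the tub's frame; standing up its top is 8.5 mm above the rim (88.5 mm above the counter), pressed flat 1.5 mm above it; the point moves with the stud
- stud5_top (a point): centre of the flat top of stud 5 (counted from the tab), a white disc 22 mm across at x -22, y -88 mm in the tub's frame; standing up its top is 8.5 mm above the rim (88.5 mm above the counter), pressed flat 1.5 mm above it; the point moves with the stud
- stud6_top (a point): centre of the flat top of stud 6 (counted from the tab), a white disc 22 mm across at x 22, y -88 mm in the tub's frame; standing up its top is 8.5 mm above the rim (88.5 mm above the counter), pressed flat 1.5 mm above it; the point moves with the stud
- stud1 (a joint): how far stud 1 is pressed down, m: near 0 standing up, 0.007 fully down; it yields to about 4 N and stays where it is left
- stud2 (a joint): how far stud 2 is pressed down, m: near 0 standing up, 0.007 fully down; it yields to about 4 N and stays where it is left
- stud3 (a joint): how far stud 3 is pressed down, m: near 0 standing up, 0.007 fully down; it yields to about 4 N and stays where it is left
- stud4 (a joint): how far stud 4 is pressed down, m: near 0 standing up, 0.007 fully down; it yields to about 4 N and stays where it is left
- stud5 (a joint): how far stud 5 is pressed down, m: near 0 standing up, 0.007 fully down; it yields to about 4 N and stays where it is left
- stud6 (a joint): how far stud 6 is pressed down, m: near 0 standing up, 0.007 fully down; it yields to about 4 N and stays where it is left
- sealed_tub: the neighbouring tub, lower (140 x 200 x 50 mm), lid already sealed: its studs are flat. Loose. Origin: centre of underside
- tin: plain metal tin, 44 mm across, 40 mm tall, standing loose on the middle of the lid to be sealed. Origin: centre of underside
- sweet_box: cardboard box 70 x 45 x 30 mm, loose on the lid of the sealed tub. Origin: centre of underside
- jar: amber jar, 90 mm across, 125 mm tall, loose, beyond the tubs. Origin: centre of underside
- label_roll: roll of labels, ring 76 mm across, 30 mm tall, loose, beyond the tubs. Origin: centre of underside
- carton: white sweet carton with red band, 80 x 130 x 40 mm, loose, at the left. Origin: centre of underside
- scoop: steel serving spoon 200 mm long lying at the right, loose. Origin: on its underside
- marker: black marker 110 mm long, 16 mm thick, lying at the right, loose. Origin: on its underside, mid-length

How it is judged:
On the way, in this order (a step that is already met when the one before it is completed fails the run):
1. stud 1 is pressed down (over 5.5 of 7 mm) (value of joint stud1 above 0.0055 m), for 0.1 s.
2. stud 2 is pressed down (over 5.5 of 7 mm) (value of joint stud2 above 0.0055 m), for 0.1 s.
3. stud 3 is pressed down (over 5.5 of 7 mm) (value of joint stud3 above 0.0055 m), for 0.1 s.
4. stud 4 is pressed down (over 5.5 of 7 mm) (value of joint stud4 above 0.0055 m), for 0.1 s.
5. stud 5 is pressed down (over 5.5 of 7 mm) (value of joint stud5 above 0.0055 m), for 0.1 s.
6. stud 6 is pressed down (over 5.5 of 7 mm) (value of joint stud6 above 0.0055 m), for 0.1 s.
At the end, for the whole second after the job is handed in: all six studs are pressed down by more than 5.5 of their 7 mm; the tub stands level, at rest and within 30 mm of where it started; every other loose thing is within 30 mm of where it was (value of joint each of stud1, stud2, stud3, stud4, stud5, stud6 above 0.0055 m and distance of each of tub, sealed_tub, tin, sweet_box, jar, label_roll, carton, scoop, marker from where it was at the start of the episode below 0.03 m and angle between tub's own z axis and vertical below 0.05 rad and linear speed of tub below 0.01 m/s); the robot touches nothing.
It fails at once if the tub is lifted or tipped (height (world z) of tub above 0.012 m or angle between tub's own z axis and vertical above 0.12 rad).
It fails at once if the tub is shoved over 30 mm (distance of tub from where it was at the start of the episode above 0.03 m).
It fails at once if the lid is pressed with more than 40 N (contact force between any of the fingers, the arm and tub above 40 N).
It fails at once if the tin, the sealed tub or any other loose thing is lifted or moved over 30 mm (distance of any of sealed_tub, tin, sweet_box, jar, label_roll, carton, scoop, marker from where it was at the start of the episode above 0.03 m).
It also fails if it takes over 48 s, if anything falls off the work surface, if the arm or the gripper's body presses on something with over 40 N, if the wrist force passes 120 N, or if a joint passes its speed limit or range.

### The arm

A 6-joint arm with a two-finger parallel gripper is mounted at the origin on the work surface. World frame = base frame: x ahead of the robot, y to its left, z up, the work surface at z = 0. Lengths are in m, angles in rad, forces in N, time in s.
With the tool pointing down it reaches from about 0.3 to 0.85 m from the base axis. Payload 5.4 kg.
Tool frame: the origin (TCP) lies midway between the tips of the shut fingers; the grasp point (between the pads) lies 19 mm behind it; z points along the fingers, y is the line along which they close (so a half turn about z gives the same grasp; the last joint's range is limited). The gripper opens to 85 mm and grips with 20 to 120 N. Pads are 22 mm wide; open, the fingers measure 114 mm over their backs; the gripper's body (76 mm by 85 mm) begins 54 mm behind the grasp point. The pads swing forward as they close: fully open they stand 13 mm farther back than shut.
Start: joints at [-1.435, 0.158, 1.597, -0, 1.386, -0.21], TCP at [0.195, -0.541, 0.231] pointing down, gripper open.
Joint ranges: [-2.91, 2.91], [-0.94, 2.29], [0.18, 2.7], [-1.29, 4.43], [0.17, 2.64], [-3, 3]. Speed limits (rad/s): [2.57, 2.57, 3.14, 3.14, 3.14, 3.14].

### API

Orientations are given as a 3x3 rotation matrix whose columns are the frame's x, y, z axes.
In Python, from cell import get_obs, snapshot, sign_off gives the robot as it stands. The module is installed in compiled form; this text tells all that it offers.
- The arm moves only by the shell command python3 -m inch 'ROWS' [FORCE]. ROWS is JSON, one flat list of numbers, 7 for each row, row after row: the shift along the world's x, y, z in m, then the turn, a rotation vector about the world's x, y, z in rad, then the opening, from 0 (shut) to 1 (fully open). A call has 1 to 12 rows; each row is the pose to reach, as a shift and turn from the pose commanded when the call began; what a row does not reach only later rows make up. A row lasts 1/8 s, in which the tool goes at most 62.5 mm and 10.7 degrees, less where a joint would pass 70% of its speed; a pose out of reach is approached as far as the arm can. A call with a gripper value outside its range is refused whole. The fingers move at their own pace and stop on an object; FORCE is the grip in N (left out, the last holds). Time passes only in rows, so rows that repeat a pose let the fingers close. It gives the time, the measured TCP pose, the force, the opening and the grip force at its end, in the units of the state.
- get_obs(): the state, without advancing time (a new reading comes with each control period).
- snapshot(name): name is "side" or "top" or "wrist"; returns a dict with "color" (420x560x3 uint8, red, green, blue), "fov_y" (degrees; the focal length in pixels is half the picture's height over the tangent of half this angle, whatever the lens; pixels are square), "cx", "cy" (the principal point, pixels), "world_to_cam" (4x4, takes a point from world to camera coordinates); the wrist camera has in their place "mount" (4x4, takes a point from camera to tool coordinates, whose origin is the TCP and whose axes are the flange's). Camera axes: x right, y down, z forward; pixel columns grow to the right and rows downward; lengths in m; the calibration is good to about 2 mm. A picture is of the moment at which its call begins: read the wrist's pose just before it. There is no depth.
- sign_off(): hands the job in; it is judged then, once.
The state is a dict: "t": time; "qpos": joint angles; "qvel": joint speeds; "effort": joint torques, N m; "position": TCP position; "tcp_rot": TCP orientation; "wrist_force": force on the tool from outside, world axes, zero at the start; "wrist_torque": the same for the moment, N m; "finger_gap": finger opening in m; "gripper_force": force on a finger pad.
Only numpy, scipy, OpenCV 4.12 (cv2) and the standard library are available. Lean on these libraries where they do the work, as an engineer would, in place of code of your own. Each camera call takes 0.05 s, during which the arm holds its last target. There are 200 camera calls.

## Working session

There is one attempt and no reset: what is moved stays moved. The work goes in short steps, Python scripts to look and compute and a shell command to move; the robot and the scene stay as the last step left them, time stands still between calls to the robot, and variables do not carry over. Pictures are saved under pics/ and viewed, at most 10 in all, crops included, and the job is handed in when it is done.

```bash
mkdir -p pics; python3 - <<'E'
from cell import get_obs,snapshot
import cv2,pickle
d={}
for n in("top","side"):
    s=snapshot(n);d[n]=s;cv2.imwrite(f"pics/{n}0.png",s["color"][:,:,::-1]);print(n,s["fov_y"],s["cx"],s["cy"],s["world_to_cam"].round(3).tolist())
pickle.dump(d,open("s0.pkl","wb"))
o=get_obs();print(o["t"],o["position"],o["tcp_rot"].round(3).tolist() if hasattr(o["tcp_rot"],"round") else o["tcp_rot"],o["finger_gap"])
E
```

```text
top 42.5123343822147 279.52676824730383 202.39956506538473 [[0.039, -0.999, 0.001, -0.035], [-0.979, -0.039, -0.2, 0.544], [0.2, 0.007, -0.98, 1.256], [0.0, 0.0, 0.0, 1.0]]
side 43.98920136417429 285.0121724620846 206.05722426698367 [[-0.989, -0.144, 0.014, 0.563], [-0.117, 0.736, -0.667, 0.126], [0.085, -0.662, -0.745, 1.319], [0.0, 0.0, 0.0, 1.0]]
0.1 [ 0.19480324 -0.54040947  0.23041247] [[0.941, 0.339, -0.0], [0.339, -0.941, 0.002], [0.0, -0.002, -1.0]] 0.08520369987113728
```

View pics/top0.png

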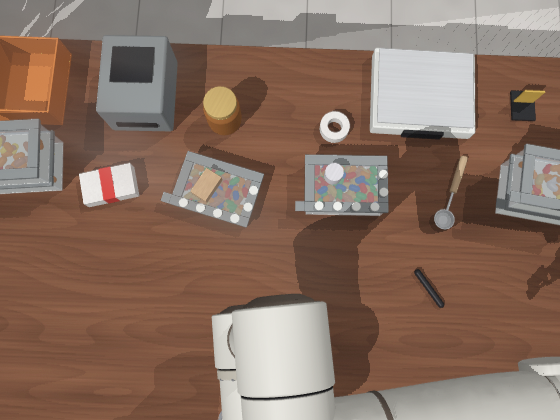

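View pics/side0.png

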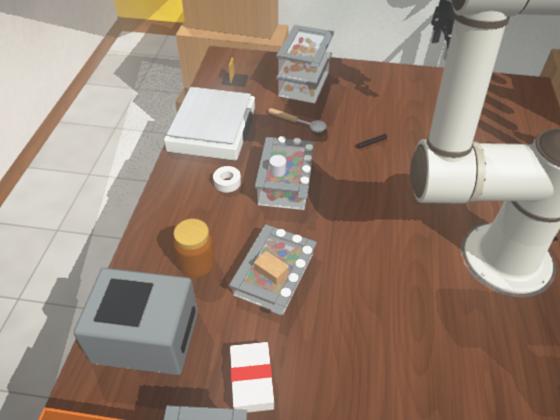

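The top view shows the target tub with the tin at about (347,185). Its tab is at (300,206), four studs run along row 205 from x≈319 to 375, and two more are at (384,191) and (383,174). The sealed tub with the box is at (215,190). In the side view the target is at (286,172).

```bash
cat > h.py <<'E'
import numpy as np,cv2
S=np.array([[-58,66],[-58,22],[-58,-22],[-58,-66],[-22,-88],[22,-88]])/1000
def ray(s,px,z):
    f=210/np.tan(np.radians(s["fov_y"]/2));W=s["world_to_cam"];R=W[:3,:3];c=-R.T@W[:3,3]
    d=R.T@np.array([(px[0]-s["cx"])/f,(px[1]-s["cy"])/f,1]);return c+d*(z-c[2])/d[2]
def proj(s,p):
    f=210/np.tan(np.radians(s["fov_y"]/2));W=s["world_to_cam"];q=W[:3,:3]@p+W[:3,3];return np.array([s["cx"],s["cy"]])+f*q[:2]/q[2]
def fit(P): # rigid 2D fit of stud layout
    a=S-S.mean(0);b=P-P.mean(0);th=np.arctan2((a[:,0]*b[:,1]-a[:,1]*b[:,0]).sum(),(a*b).sum())
    R=np.array([[np.cos(th),-np.sin(th)],[np.sin(th),np.cos(th)]]);t=P.mean(0)-R@S.mean(0);return th,R,t,(P-(S@R.T+t))
E
python3 - <<'E'
import pickle;from h import *
d=pickle.load(open("s0.pkl","rb"))
g={"top":[(319,206),(337,205),(356,206),(375,206),(384,191),(383,174)]}
s=d["top"]
def cents(s,gs,r=7):
    out=[]
    I=s["color"].astype(int);
    for x,y in gs:
        x,y=int(round(x)),int(round(y))
        p=I[y-r:y+r+1,x-r:x+r+1];v=p.min(2)
        t=(v.max()+np.median(v))/2
        m=((v>t)).astype(np.uint8);n,l,st,c=cv2.connectedComponentsWithStats(m)
        k=1+np.argmin(np.hypot(*(c[1:]-r).T)+20*(st[1:,4]<8));out.append((x-r+c[k][0],y-r+c[k][1],st[k][4],v.max(),int(t)))
    return np.array(out)
c=cents(s,g["top"]);print(c.round(1))
P=np.array([ray(s,q[:2],.0885)[:2] for q in c]);th,R,t,res=fit(P);print(P.round(4),th,t,(res*1e3).round(1))
s2=d["side"];pr=[proj(s2,np.r_[R@a+t,.0885]) for a in S];print(np.round(pr,1))
c2=cents(s2,pr,6);print(c2.round(1))
P2=np.array([ray(s2,q[:2],.0885)[:2] for q in c2]);th2,R2,t2,res2=fit(P2);print(P2.round(4),th2,t2,(res2*1e3).round(1))
a=np.hstack([cv2.resize(s["color"][130:235,280:420],None,fx=3,fy=3,interpolation=2),cv2.resize(s2["color"][120:225,230:350],None,fx=3,fy=3,interpolation=2)])
cv2.imwrite("pics/crop.png",a[:,:,::-1])
E
```

```text
[[318.6 205.3  58.  237.  195. ]
 [337.1 205.7  61.  238.  196. ]
 [355.8 205.7  49.  218.  175. ]
 [374.5 206.1  59.  182.  149. ]
 [383.5 191.6  59.  182.  146. ]
 [382.1 173.   45.  236.  184. ]]
[[ 0.5351 -0.1056]
 [ 0.536  -0.1495]
 [ 0.5375 -0.1936]
 [ 0.5385 -0.2376]
 [ 0.5745 -0.2588]
 [ 0.6199 -0.2555]] 0.031432173431044604 [ 0.59464347 -0.16957792] [[ 0.5 -0.2]
 [-0.  -0. ]
 [ 0.2 -0.3]
 [-0.3 -0.3]
 [-1.  -0.6]
 [ 0.5  1.3]]
[[304.1 178.3]
 [305.6 166.8]
 [307.  155.7]
 [308.3 145.2]
 [296.3 138.9]
 [280.9 137.6]]
[[304.5 179.7  46.  247.  201. ]
 [305.8 168.   45.  246.  195. ]
 [306.9 157.2  30.  195.  159. ]
 [308.6 146.5  35.  186.  148. ]
 [296.7 140.5  32.  186.  146. ]
 [281.2 139.4  31.  246.  187. ]]
[[ 0.533  -0.1006]
 [ 0.5348 -0.1449]
 [ 0.5369 -0.1875]
 [ 0.5373 -0.2318]
 [ 0.5734 -0.2517]
 [ 0.6174 -0.2496]] 0.03482068544727772 [ 0.59307319 -0.16370608] [[ 0.2 -0.8]
 [ 0.5 -1.2]
 [ 1.   0.2]
 [-0.1 -0.1]
 [-0.8  0.7]
 [-0.7  1.3]]
```

View pics/crop.png

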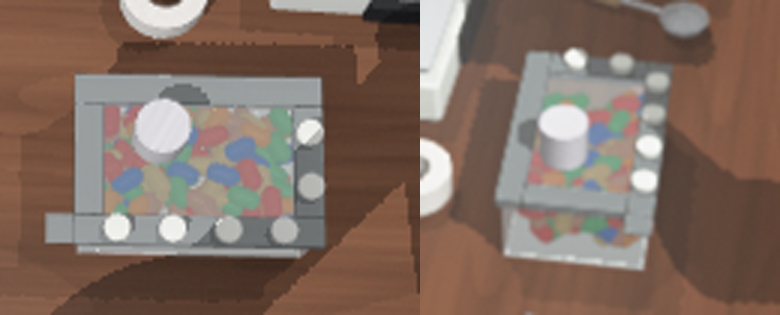

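```bash
python3 -m inch '[0.339,0.437,-0.05,0,0,0,0, 0.339,0.437,-0.05,0,0,0,0, 0.339,0.437,-0.05,0,0,0,0, 0.339,0.437,-0.05,0,0,0,0, 0.339,0.437,-0.05,0,0,0,0, 0.339,0.437,-0.05,0,0,0,0, 0.339,0.437,-0.05,0,0,0,0, 0.339,0.437,-0.05,0,0,0,0, 0.339,0.437,-0.05,0,0,0,0, 0.339,0.437,-0.05,0,0,0,0, 0.339,0.437,-0.10,0,0,0,0, 0.339,0.437,-0.11,0,0,0,0]' 20
```

```text
t: 1.6
position: [0.5308, -0.1033, 0.1178]
tcp_rot: [[0.941, 0.338, -0.007], [0.338, -0.941, 0.003], [-0.006, -0.005, -1.0]]
wrist_force: [-0.4, -0.1, -0.7]
finger_gap: -0.0003
gripper_force: 0.0
```

```bash
python3 -m inch '[0.001,0,-0.01,0,0,0,0, 0.001,0,-0.01,0,0,0,0]'; python3 - <<'E'
from cell import get_obs,snapshot
import cv2,pickle,numpy as np
o=get_obs();s=snapshot("wrist");print(o["position"],o["wrist_force"])
pickle.dump((o,s),open("w.pkl","wb"))
im=s["color"][:,:,::-1].copy()
T=np.eye(4);T[:3,:3]=o["tcp_rot"];T[:3,3]=o["position"]
W=np.linalg.inv(T@np.array(s["mount"]));f=210/np.tan(np.radians(s["fov_y"]/2))
for x,y in[(.5338,-.1034),(.5353,-.1474),(.5367,-.1914),(.5382,-.2353),(.5749,-.2562),(.6189,-.2548)]:
    q=W[:3,:3]@[x,y,.0885]+W[:3,3]
    if q[2]>0:
        p=f*q[:2]/q[2]+[s["cx"],s["cy"]];print(p.round(1));cv2.drawMarker(im,tuple(int(v) for v in p),(0,0,255),0,10)
s2=snapshot("side")["color"][80:220,210:396,::-1]
cv2.imwrite("pics/w.png",cv2.resize(im,(400,300)) if 0 else im);cv2.imwrite("pics/side1.png",cv2.resize(s2,None,fx=4,fy=4))
E
```

```text
t: 1.85
position: [0.5351, -0.1045, 0.1118]
tcp_rot: [[0.941, 0.338, 0.0], [0.338, -0.941, -0.0], [0.0, 0.0, -1.0]]
wrist_force: [-0.5, -0.6, 0.9]
finger_gap: -0.0
gripper_force: 0.0
[ 0.53506    -0.1045306   0.11179774] [-0.47130037 -0.55282976  0.86572734]
[271.4 250. ]
[347.1 272.4]
[419.6 294.1]
[489.  314.6]
[556.5 271.9]
[603.2 198.8]
```

View pics/w.png

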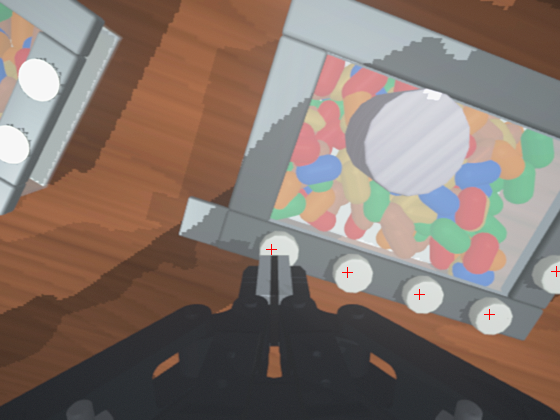

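View pics/side1.png

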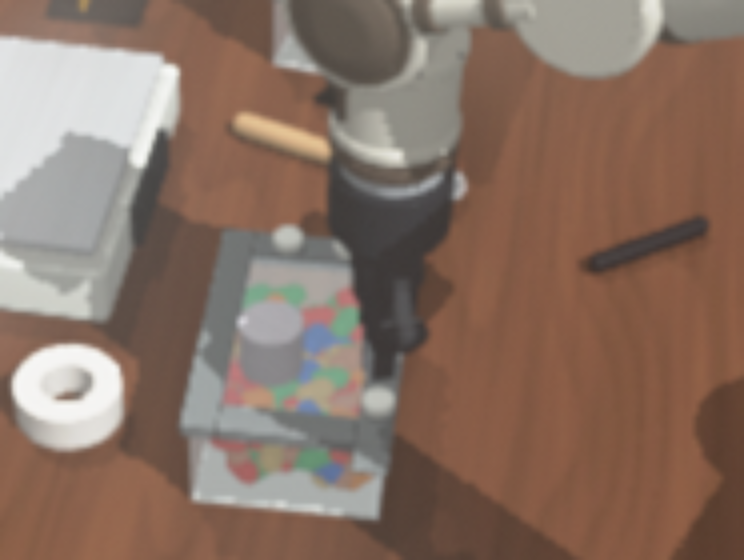

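The wrist view puts studs 1–4 at (279,248), (353,272), (424,294) and (491,315). That is about 2 mm towards -y of my marks, so I'm using the top-view fit. The side view shows the shut fingertip over stud 1.

```bash
python3 -m inch '[0,-0.0015,-0.01,0,0,0,0, 0,-0.0015,-0.018,0,0,0,0, 0,-0.0015,-0.020,0,0,0,0, 0,-0.0015,-0.0215,0,0,0,0, 0,-0.0015,-0.023,0,0,0,0, 0,-0.0015,-0.0245,0,0,0,0, 0,-0.0015,-0.026,0,0,0,0, 0,-0.0015,-0.027,0,0,0,0, 0,-0.0015,-0.028,0,0,0,0, 0,-0.0015,-0.028,0,0,0,0]'
```

```text
t: 3.2
position: [0.535, -0.1055, 0.0833]
tcp_rot: [[0.941, 0.339, 0.0], [0.339, -0.941, -0.0], [0.0, 0.0, -1.0]]
wrist_force: [0.2, 0.6, 3.6]
finger_gap: 0.0
gripper_force: 1.5
```

```bash
python3 -m inch '[0,0,-0.001,0,0,0,0, 0,0,-0.0015,0,0,0,0, 0,0,-0.0015,0,0,0,0]'
```

```text
t: 3.58
position: [0.535, -0.1055, 0.0818]
tcp_rot: [[0.941, 0.339, 0.0], [0.339, -0.941, -0.0], [0.0, 0.0, -1.0]]
wrist_force: [0.4, 0.3, 2.9]
finger_gap: -0.0002
gripper_force: 1.5
```

```bash
python3 -m inch '[0,0,-0.0005,0,0,0,0, 0,0,-0.0005,0,0,0,0]'
```

```text
t: 3.82
position: [0.535, -0.1055, 0.0815]
tcp_rot: [[0.941, 0.339, 0.0], [0.339, -0.941, -0.0], [0.0, 0.0, -1.0]]
wrist_force: [-1.4, 0.7, 4.1]
finger_gap: 0.0001
gripper_force: 2.5
```

```bash
python3 -m inch '[0,0,-0.0005,0,0,0,0, 0,0,-0.0005,0,0,0,0]'
```

```text
t: 4.08
position: [0.5351, -0.1055, 0.0815]
tcp_rot: [[0.941, 0.339, 0.0], [0.339, -0.941, -0.0], [0.0, 0.0, -1.0]]
wrist_force: [-2.4, 2.0, 8.6]
finger_gap: -0.0002
gripper_force: 4.1
```

Stud 1 has bottomed out: the height held at 0.0815 while the force rose. On to stud 2.

```bash
python3 -m inch '[0,0,0.022,0,0,0,0, 0.001,-0.0445,0.022,0,0,0,0, 0.001,-0.0445,0.022,0,0,0,0, 0.001,-0.0445,0.010,0,0,0,0, 0.001,-0.0445,0.0075,0,0,0,0, 0.001,-0.0445,0.006,0,0,0,0, 0.001,-0.0445,0.0045,0,0,0,0, 0.001,-0.0445,0.003,0,0,0,0, 0.001,-0.0445,0.0015,0,0,0,0, 0.001,-0.0445,0.0005,0,0,0,0, 0.001,-0.0445,0,0,0,0,0, 0.001,-0.0445,0,0,0,0,0]'
```

```text
t: 5.58
position: [0.536, -0.1496, 0.0815]
tcp_rot: [[0.941, 0.339, 0.0], [0.339, -0.941, 0.001], [0.0, -0.0, -1.0]]
wrist_force: [-3.8, 3.3, 8.6]
finger_gap: 0.0005
gripper_force: 4.3
```

```bash
python3 -m inch '[0,0,0.022,0,0,0,0, 0.0015,-0.044,0.022,0,0,0,0, 0.0015,-0.044,0.022,0,0,0,0, 0.0015,-0.044,0.010,0,0,0,0, 0.0015,-0.044,0.0075,0,0,0,0, 0.0015,-0.044,0.006,0,0,0,0, 0.0015,-0.044,0.0045,0,0,0,0, 0.0015,-0.044,0.003,0,0,0,0, 0.0015,-0.044,0.0015,0,0,0,0, 0.0015,-0.044,0.0005,0,0,0,0, 0.0015,-0.044,0,0,0,0,0, 0.0015,-0.044,0,0,0,0,0]'
```

```text
t: 7.08
position: [0.5376, -0.1937, 0.0815]
tcp_rot: [[0.941, 0.339, 0.0], [0.339, -0.941, 0.0], [0.0, -0.0, -1.0]]
wrist_force: [-4.3, 3.9, 7.8]
finger_gap: -0.0001
gripper_force: 4.2
```

```bash
python3 -m inch '[0,0,0.022,0,0,0,0, 0.001,-0.044,0.022,0,0,0,0, 0.001,-0.044,0.022,0,0,0,0, 0.001,-0.044,0.010,0,0,0,0, 0.001,-0.044,0.0075,0,0,0,0, 0.001,-0.044,0.006,0,0,0,0, 0.001,-0.044,0.0045,0,0,0,0, 0.001,-0.044,0.003,0,0,0,0, 0.001,-0.044,0.0015,0,0,0,0, 0.001,-0.044,0.0005,0,0,0,0, 0.001,-0.044,0,0,0,0,0, 0.001,-0.044,0,0,0,0,0]'
```

```text
t: 8.57
position: [0.5385, -0.2376, 0.0815]
tcp_rot: [[0.941, 0.339, 0.0], [0.339, -0.941, 0.001], [0.0, -0.001, -1.0]]
wrist_force: [-3.9, 3.9, 8.2]
finger_gap: 0.0
gripper_force: 4.3
```

```bash
python3 -m inch '[0,0,0.022,0,0,0,0, 0.0365,-0.021,0.022,0,0,0,0, 0.0365,-0.021,0.022,0,0,0,0, 0.0365,-0.021,0.010,0,0,0,0, 0.0365,-0.021,0.0075,0,0,0,0, 0.0365,-0.021,0.006,0,0,0,0, 0.0365,-0.021,0.0045,0,0,0,0, 0.0365,-0.021,0.003,0,0,0,0, 0.0365,-0.021,0.0015,0,0,0,0, 0.0365,-0.021,0.0005,0,0,0,0, 0.0365,-0.021,0,0,0,0,0, 0.0365,-0.021,0,0,0,0,0]'
```

```text
t: 10.07
position: [0.5748, -0.2588, 0.0815]
tcp_rot: [[0.941, 0.339, -0.0], [0.339, -0.941, 0.0], [-0.0, -0.0, -1.0]]
wrist_force: [-4.3, 3.3, 7.9]
finger_gap: -0.0003
gripper_force: 4.2
```

```bash
python3 -m inch '[0,0,0.022,0,0,0,0, 0.044,0.001,0.022,0,0,0,0, 0.044,0.001,0.022,0,0,0,0, 0.044,0.001,0.010,0,0,0,0, 0.044,0.001,0.0075,0,0,0,0, 0.044,0.001,0.006,0,0,0,0, 0.044,0.001,0.0045,0,0,0,0, 0.044,0.001,0.003,0,0,0,0, 0.044,0.001,0.0015,0,0,0,0, 0.044,0.001,0.0005,0,0,0,0, 0.044,0.001,0,0,0,0,0, 0.044,0.001,0,0,0,0,0]'
```

```text
t: 11.58
position: [0.6188, -0.258, 0.0815]
tcp_rot: [[0.941, 0.339, -0.0], [0.339, -0.941, -0.0], [-0.0, -0.0, -1.0]]
wrist_force: [-5.1, 1.8, 8.1]
finger_gap: 0.0
gripper_force: 4.0
```

Next I lift straight up, back off towards the robot and look.

```bash
python3 -m inch '[0,0,0.05,0,0,0,0, 0,0,0.11,0,0,0,0, 0,0,0.14,0,0,0,0, -0.05,-0.03,0.14,0,0,0,0, -0.1,-0.06,0.14,0,0,0,0, -0.15,-0.09,0.14,0,0,0,0, -0.2,-0.12,0.14,0,0,0,0, -0.25,-0.15,0.14,0,0,0,0, -0.25,-0.15,0.14,0,0,0,0, -0.25,-0.15,0.14,0,0,0,0]'; python3 - <<'E'
from cell import snapshot
import cv2,numpy as np
a=snapshot("top")["color"];b=snapshot("side")["color"]
A=cv2.resize(a[130:235,280:420],None,fx=3,fy=3,interpolation=2);B=cv2.resize(b[120:225,230:350],None,fx=3,fy=3,interpolation=2)
cv2.imwrite("pics/end.png",np.hstack([A,B])[:,:,::-1])
E
```

```text
t: 12.82
position: [0.3693, -0.4079, 0.2205]
tcp_rot: [[0.941, 0.339, 0.001], [0.339, -0.941, 0.0], [0.001, 0.0, -1.0]]
wrist_force: [-0.0, 0.2, -0.4]
finger_gap: -0.0002
gripper_force: 0.0
```

View pics/end.png

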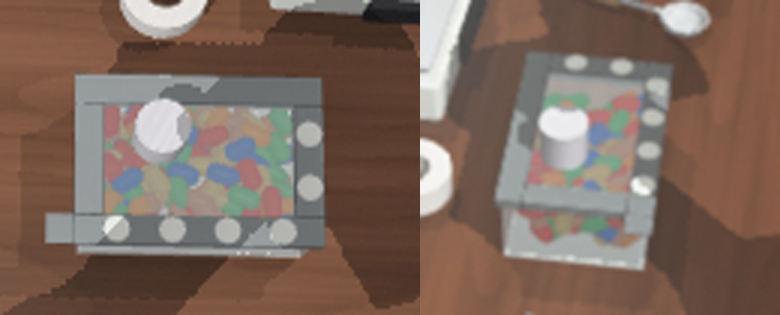

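The picture shows all six studs flat (bottom row at (116..283,230), right side at (310,133) and (310,187)). The tub and tin look unmoved.

```bash
python3 -c "from cell import sign_off;print(sign_off())"
```

```text
the job is handed in; nothing more can be done
None
```

All six studs were pressed fully down in order, each to 0.0815 m at about 8–9 N; the last pictures show the tub and tin unmoved, and the job was handed in at about 13 s (no verdict was returned).

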